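Uncover the tube box

ROBOT

A 6-joint arm with a two-finger parallel gripper is mounted at the origin on the work surface. World frame = base frame: x ahead of the robot, y to its left, z up, the work surface at z = 0. Lengths are in m, angles in rad, forces in N, time in s.
With the tool pointing down it reaches from about 0.3 to 0.825 m from the base axis. Payload 5.4 kg.
Tool frame: the origin (TCP) lies at the very end of the fingers, on their centre line; the grasp point (between the pads) lies env.grasp_offset behind it (env.grasp_offset is the distance from the TCP to the grasp point, in m); z points along the fingers, y is the line along which they close (so a half turn about z gives the same grasp; the last joint's range is limited). The gripper opens to 92 mm and grips with 3 to 60 N. Pads are 20 mm wide; open, the fingers measure 128 mm over their backs; the gripper's body (75 mm by 189 mm) begins 69 mm behind the grasp point.
Start: joints at [0.961, 0.158, 1.597, -0, 1.386, -0.21], TCP at [0.224, 0.53, 0.215] pointing down, gripper open.
Joint ranges: [-2.91, 2.91], [-0.94, 2.29], [0.18, 2.7], [-1.29, 4.43], [0.17, 2.64], [-3, 3]. Speed limits (rad/s): [2.57, 2.57, 3.14, 3.14, 3.14, 3.14].

INTERFACE

Orientations are given as a unit quaternion [x, y, z, w].
In Python, from station import env gives the robot as it stands. The module is installed in compiled form; this text tells all that it offers.
- The arm moves only by the shell command python3 -m creep 'ROWS' [FORCE]. ROWS is a JSON object of lists of equal length, an entry for each row: "dp": the shift along the world's x, y, z each as a share of 0.5 m, from -1 to 1, a list of three; "angular": the turn, a rotation vector about the world's x, y, z each as a share of 60 degrees, from -1 to 1, a list of three; "jaw": the gripper command: -1 is shut, 1 is fully open, values between are in proportion. In form: {"dp": [[tx, ty, tz], ...], "angular": [[ax, ay, az], ...], "jaw": [jaw, ...]}. A call has 1 to 12 rows; each row is the pose to reach, as a shift and turn from the pose commanded when the call began; what a row does not reach only later rows make up. A row lasts 1/8 s, in which the tool goes at most 62.5 mm and 10.7 degrees, less where a joint would pass 70% of its speed; a pose out of reach is approached as far as the arm can. A call with a number of a shift or a turn outside -1 to 1 is refused whole. A call with a gripper value outside its range is refused whole. The fingers move at their own pace and stop on an object; FORCE is the grip in N (left out, the last holds). Time passes only in rows, so rows that repeat a pose let the fingers close. It gives the time, the measured TCP pose, the force, the opening and the grip force at its end, in the units of the state.
- env.state(): the state, without advancing time (a new reading comes with each control period).
- env.snapshot(name): name is "scene" or "top" or "wrist"; returns a dict with "color" (384x512x3 uint8, red, green, blue), "range_z" (384x512 float32, m along the optical axis (not along the pixel's ray), 0 where there is no reading), "mtx" (3x3 intrinsics, pixels), "R" (3x3) and "t" (3): a world point X has camera coordinates R X + t; the wrist camera has in their place "T_tool_cam" (4x4, takes a point from camera to tool coordinates, whose origin is the TCP and whose axes are the flange's). Camera axes: x right, y down, z forward; pixel columns grow to the right and rows downward; lengths in m; the calibration is good to about 2 mm. A picture is of the moment at which its call begins: read the wrist's pose just before it.
- env.hand_in(): hands the job in; it is judged then, once.
The state is a dict: "t": time; "qpos": joint angles; "dq": joint speeds; "tau": joint torques, N m; "ee_pos": TCP position; "tcp_rot": TCP orientation; "ft_force": force on the tool from outside, world axes, zero at the start; "wrist_torque": the same for the moment, N m; "grip_width": finger opening in m; "gripper_force": force on a finger pad.
Only numpy, scipy, OpenCV 4.12 (cv2) and the standard library are available. Lean on these libraries where they do the work, as an engineer would, in place of code of your own. Each camera call takes 0.05 s, during which the arm holds its last target. There are 200 camera calls.

TASK

Open the blue-covered tube box on the lab bench: squeeze the cover's two yellow snap tabs inward and, keeping them squeezed, lift the cover straight off while the box stays standing on the bench. Lower the cover, right way up, onto the middle of the black mat before letting go of it, and do not disturb the grey-covered box.

Things in the scene. Friction and masses are not known exactly. Their poses are not given: they have to be found in the camera images.
- blue_cover_mid (a point): Centre of the blue cover (110 x, 50 y, 38 mm high, 0.1 kg; pale top panel), 69 mm above the bench when closed; z up. Centred on this point, on its +y and -y sides, are two yellow spring tabs 34 mm long, 28 mm high, standing 8 mm proud: 66 mm across both, 52 mm fully squeezed. Its plugs and catches reach 12 mm below its rim: set down flat, it stands on these, this point 31 mm above the surface.
- tube_box: White open box under the blue cover, 110 (x) x 46 (y) x 50 mm high, loose, 0.5 kg, with green-capped tubes. Origin: centre of underside; axes as the closed cover's. Each tab slides in 7 mm along y, frees its catch after about 4 mm, takes 2 N to start and 6 N fully in (a 20 N squeeze does); with either tab out, the box lifts with the cover. Squeezed off-centre, the box slides a little.
- mat_top (a point): Centre of the upper face of the black rubber mat, 180 (x) x 150 (y) x 4 mm, fixed flat on the bench; x and y along its sides.
- grey_cover_mid (a point): Centre of the grey cover of the second, otherwise equal closed box (red-capped tubes), to be left alone; same sizes and axes as the blue one.
There are look-alikes about, which are no part of the job. Of the things that look like the part that bears mat_top, the smaller one is meant.

How it is judged:
On the way, in this order (a step that is already met when the one before it is completed fails the run):
1. the blue cover is lifted at least 30 mm clear of its seat, while its box stands upright on the bench (z of blue_cover_mid in the frame of tube_box above 0.099 m and height (world z) of tube_box below 0.01 m and angle between tube_box's own z axis and vertical below 0.17 rad), for 0.1 s.
2. the cover is lowered to within 12 mm of standing on the middle of the mat while still held (horizontal distance between blue_cover_mid and mat_top below 0.045 m and height (world z) of blue_cover_mid below 0.047 m and contact force between the fingers and blue_cover above 0.5 N), for 0.05 s.
At the end, for the whole second after the job is handed in: The blue cover stands right way up (within 10 degrees) on the mat, its centre within 45 mm of the mat's centre, released and at rest; its box stands upright on the bench within 60 mm of where it began; the grey-covered box was not moved (horizontal distance between blue_cover_mid and mat_top below 0.045 m and height (world z) of blue_cover_mid between 0.03 and 0.041 m and angle between each of blue_cover_mid, tube_box's own z axis and vertical below 0.17 rad and linear speed of tube_box below 0.02 m/s and height (world z) of tube_box below 0.01 m and distance of tube_box from where it was at the start of the episode below 0.06 m); the robot touches nothing.
It fails at once if the grey-covered box is moved more than 25 mm, or its cover is taken off (distance of grey_cover_mid from where it was at the start of the episode above 0.025 m).
It also fails if it takes over 45 s, if anything falls off the work surface, if the arm or the gripper's body presses on something with over 40 N, if the wrist force passes 120 N, or if a joint passes its speed limit or range.

## Working session

There is one attempt and no reset: what is moved stays moved. The work goes in short steps, Python scripts to look and compute and a shell command to move; the robot and the scene stay as the last step left them, time stands still between calls to the robot, and variables do not carry over. Pictures are saved under pics/ and viewed, at most 10 in all, crops included, and the job is handed in when it is done.

```bash
mkdir -p pics; python3 - <<'E'
from station import env
import cv2,numpy as np
print(env.state(), env.grasp_offset)
for n in("scene","top"):
    s=env.snapshot(n); np.savez(n+'.npz',**s); cv2.imwrite(f'pics/{n}.png',s["color"][:,:,::-1])
E
```

```text
{'t': 0.0, 'qpos': array([ 9.60892815e-01,  1.59059829e-01,  1.59822596e+00, -2.27460396e-05,
        1.38620971e+00, -2.10114198e-01]), 'dq': array([-0.00053571, -0.0004405 ,  0.00035513, -0.00043031, -0.00064943,
       -0.0004561 ]), 'tau': array([ 2.64413597e-03, -3.85574555e+01, -3.22108197e+01,  7.03045400e-02,
        3.78555595e-02, -1.30764606e-04]), 'ee_pos': array([0.22346725, 0.52911276, 0.21361602]), 'tcp_rot': array([ 1.98563940e-01,  9.80087474e-01, -8.77024206e-04, -3.69003319e-04]), 'ft_force': array([-0.12636553,  0.16027495, -0.57752221]), 'wrist_torque': array([-0.01655727,  0.00555924,  0.01997127]), 'gripper_force': 0.0, 'grip_width': 0.09198523204722364} 0.0187
```

View pics/top.png

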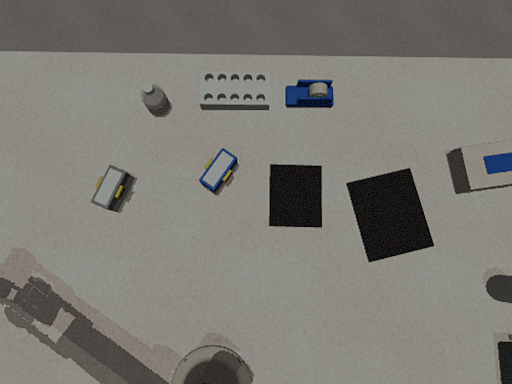

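View pics/scene.png

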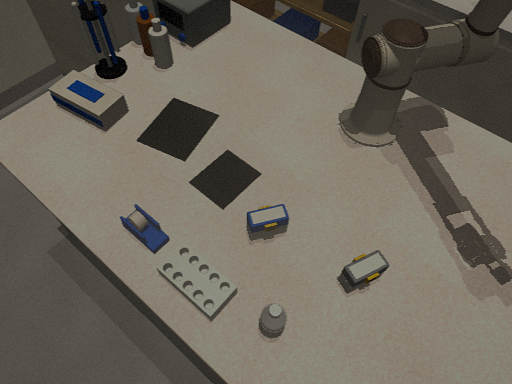

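Top view: the blue-covered box is at about (219,170) and the grey-covered one at (112,187). The blue tape dispenser at (310,93) is a look-alike and not a box. There are two mats, a smaller one at (296,195) and a larger one at (390,214); the smaller is meant. I'll measure these and confirm with a crop.

```bash
cat > h.py <<'E'
import numpy as np,cv2
def ray(s,uv,z):
    R,t,K=s['R'],s['t'],s['mtx']; c=-R.T@t
    d=R.T@np.linalg.solve(K,np.r_[uv,1.]); return c+d*(z-c[2])/d[2]
def big(m):
    c=max(cv2.findContours(m.astype(np.uint8),0,1)[0],key=cv2.contourArea); return c
E
python3 - <<'E'
from h import *
s=np.load('top.npz'); c=s['color'];hsv=cv2.cvtColor(c,cv2.COLOR_RGB2HSV)
def roi(m,x0,x1,y0,y1):
    o=np.zeros_like(m);o[y0:y1,x0:x1]=m[y0:y1,x0:x1];return o
def rep(n,m,z):
    k=big(m);(u,v),_,_=r=cv2.minAreaRect(k)
    b=np.array([ray(s,p,z)[:2] for p in cv2.boxPoints(r)])
    e=b[1]-b[0],b[2]-b[1]; L=max(e,key=np.linalg.norm)
    print(n,np.round((u,v),1),'ctr',ray(s,(u,v),z).round(4),'sides',[np.linalg.norm(i).round(4) for i in e],'long dir deg',np.degrees(np.arctan2(L[1],L[0])).round(1),'depth',s['range_z'][int(v),int(u)])
dark=c.max(2)<45
rep('small',roi(dark,255,335,150,240),.004); rep('large',roi(dark,338,445,160,270),.004)
blue=(hsv[...,0]>105)&(hsv[...,0]<130)&(hsv[...,1]>120)&(hsv[...,2]>60)
rep('blue',roi(blue,190,245,140,200),.088)
pale=(hsv[...,1]<60)&(hsv[...,2]>170)
print(c[170,219],c[187,112],c[220,220])
yel=(hsv[...,0]>18)&(hsv[...,0]<32)&(hsv[...,1]>150)
n,l,st,ce=cv2.connectedComponentsWithStats(roi(yel,80,250,140,215).astype(np.uint8))
for i in range(1,n):
  if st[i,4]>3: print('yel',ce[i].round(1),st[i,4],ray(s,ce[i],.083).round(4))
R=s['R'];print('cam',-R.T@s['t'])
for uv in((219,170),(112,187)):
    z=s['range_z'][uv[1],uv[0]];p=np.linalg.solve(s['mtx'],[*uv,1])*z;print(R.T@(p-s['t']))
cv2.imwrite('pics/crop.png',cv2.resize(c[135:265,85:285,::-1],None,fx=4,fy=4,interpolation=2)[:520])
cv2.imwrite('pics/crop.png',cv2.resize(c[130:270,80:440,::-1],None,fx=2.2,fy=2.2,interpolation=2))
E
```

```text
small [295.5 195.5] ctr [ 0.5131 -0.2293  0.004 ] sides [np.float64(0.1482), np.float64(0.1767)] long dir deg 178.7 depth 1.0935533
large [389.8 214.1] ctr [ 0.4621 -0.4983  0.004 ] sides [np.float64(0.1982), np.float64(0.2356)] long dir deg -167.7 depth 1.0935932
blue [217.7 169.1] ctr [ 0.5698 -0.0121  0.088 ] sides [np.float64(0.1087), np.float64(0.0485)] long dir deg -34.1 depth 1.0175332
[142 143 144] [142 148 143] [140 139 132]
yel [208.7 163.4] 21 [0.5862 0.0127 0.083 ]
yel [227.  175.2] 44 [ 0.5545 -0.037   0.083 ]
yel [ 98.8 182. ] 22 [0.5327 0.3011 0.083 ]
yel [119.2 191.6] 61 [0.5076 0.2459 0.083 ]
cam [ 0.35521807 -0.09312818  1.08721985]
[ 0.56766308 -0.01561777  0.08720106]
[0.51941122 0.26466443 0.08533992]
```

View pics/crop.png

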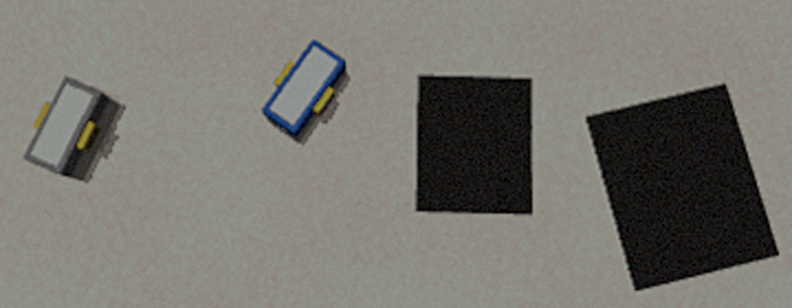

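The crop confirms it: the blue cover has a pale top and two yellow tabs, the grey box is at left, and the smaller mat measures 177 x 148 mm (given 180 x 150). The blue cover measures 109 x 48.5 mm with its top at 0.087 m, also as given. I'll move above the blue cover.

```bash
python3 -m creep '{"dp":[[0.64,-1,0.05],[0.64,-1,0.05],[0.64,-1,0.05],[0.64,-1,0.05],[0.64,-1,0.05],[0.64,-1,0.05],[0.64,-1,0.05],[0.64,-1,0.05],[0.64,-1,0.05],[0.64,-1,0.05],[0.64,-1,0.05],[0.64,-1,0.05]],"angular":[[0,0,-0.185],[0,0,-0.185],[0,0,-0.185],[0,0,-0.185],[0,0,-0.185],[0,0,-0.185],[0,0,-0.185],[0,0,-0.185],[0,0,-0.185],[0,0,-0.185],[0,0,-0.185],[0,0,-0.185]],"jaw":[1,1,1,1,1,1,1,1,1,1,1,1]}' 20
python3 - <<'E'
from station import env
import cv2,numpy as np
a=env.state();s=env.snapshot("wrist");np.savez('w.npz',p=a['ee_pos'],q=a['tcp_rot'],**s)
print(a['ee_pos'],a['tcp_rot'],s['T_tool_cam'].round(3))
cv2.imwrite('pics/w1.png',s["color"][:,:,::-1])
E
```

```text
t: 1.6
ee_pos: [0.5432, 0.0304, 0.2391]
tcp_rot: [0.292, 0.956, 0.0, -0.001]
ft_force: [-1.1, -0.1, -1.1]
grip_width: 0.092
gripper_force: 0.0
[0.54317408 0.03041207 0.23913373] [ 2.92241690e-01  9.56344265e-01  1.29714489e-04 -6.51768565e-04] [[ 0.    -0.968 -0.249  0.071]
 [ 1.     0.     0.     0.   ]
 [ 0.    -0.249  0.968 -0.169]
 [ 0.     0.     0.     1.   ]]
```

View pics/w1.png

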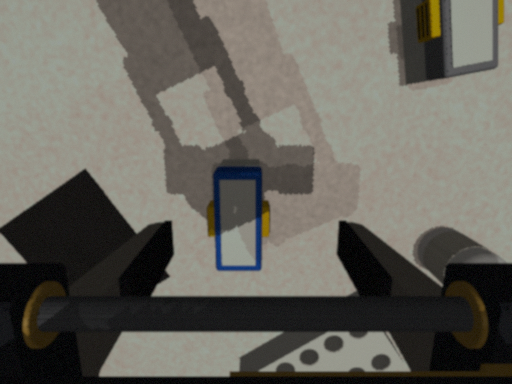

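The wrist view shows the blue cover at about (238,218), upright in the image with its tabs at (211,218) and (265,218), so the yaw is nearly right. I'll measure it from here.

```bash
cat > wm.py <<'E'
from h import *
from scipy.spatial.transform import Rotation as Ro
s=dict(np.load('w.npz'));T=np.eye(4);T[:3,:3]=Ro.from_quat(s['q']).as_matrix();T[:3,3]=s['p'];C=np.linalg.inv(T@s['T_tool_cam']);s['R'],s['t']=C[:3,:3],C[:3,3]
hsv=cv2.cvtColor(s['color'],cv2.COLOR_RGB2HSV)
blue=(hsv[...,0]>105)&(hsv[...,0]<130)&(hsv[...,1]>120)&(hsv[...,2]>50);blue[280:]=0
k=big(blue)
P=np.array([ray(s,p[0],.088)[:2] for p in k]).astype(np.float32)
r=cv2.minAreaRect(P*1000);b=cv2.boxPoints(r);e=max(b[1]-b[0],b[2]-b[1],key=np.linalg.norm)
print('blue',np.array(r[0])/1000,r[1],np.degrees(np.arctan2(e[1],e[0])))
yel=(hsv[...,0]>18)&(hsv[...,0]<32)&(hsv[...,1]>150);yel[280:]=0;yel[:,330:]=0
n,l,st,ce=cv2.connectedComponentsWithStats(yel.astype(np.uint8));Y=[]
for i in range(1,n):
  if st[i,4]>30: Y.append(ray(s,ce[i],.083));print('yel',ce[i].round(1),st[i,4],Y[-1].round(4))
print('mid',np.mean(Y,0),np.linalg.norm(Y[0]-Y[1]))
y=Ro.from_quat(s['q']).as_matrix()[:,1];print('tool y deg',np.degrees(np.arctan2(y[1],y[0])))
E
python3 wm.py
```

```text
blue [ 0.56958643 -0.00852379] (47.767608642578125, 107.38512420654297) -33.958256
yel [210.7 218.8] 185 [ 0.5521 -0.0314  0.083 ]
yel [265.  219.2] 234 [0.5844 0.0157 0.083 ]
mid [ 0.56828237 -0.00783122  0.083     ] 0.05714059892189561
tool y deg 56.015576307035836
```

```bash
python3 -m creep '{"dp":[[0.05,-0.08,-0.13],[0.05,-0.08,-0.13],[0.05,-0.08,-0.13],[0.05,-0.08,-0.13]],"angular":[[0,0,0],[0,0,0],[0,0,0],[0,0,0]],"jaw":[1,1,1,1]}'
python3 - <<'E'
from station import env
import cv2,numpy as np
a=env.state();s=env.snapshot("wrist");np.savez('w.npz',p=a['ee_pos'],q=a['tcp_rot'],**s)
cv2.imwrite('pics/w2.png',s["color"][:,:,::-1])
E
python3 wm.py
```

```text
t: 2.15
ee_pos: [0.5693, -0.0095, 0.1763]
tcp_rot: [0.292, 0.956, 0.0, 0.001]
ft_force: [-0.5, 0.1, 0.1]
grip_width: 0.092
gripper_force: 0.0
blue [ 0.56916254 -0.00866997] (47.931663513183594, 108.276123046875) -33.929405
yel [220.6 194.4] 350 [ 0.5529 -0.0324  0.083 ]
yel [289.9 193.9] 341 [0.5847 0.0156 0.083 ]
mid [ 0.56879531 -0.00838826  0.083     ] 0.05764118065293308
tool y deg 56.049904468679266
```

View pics/w2.png

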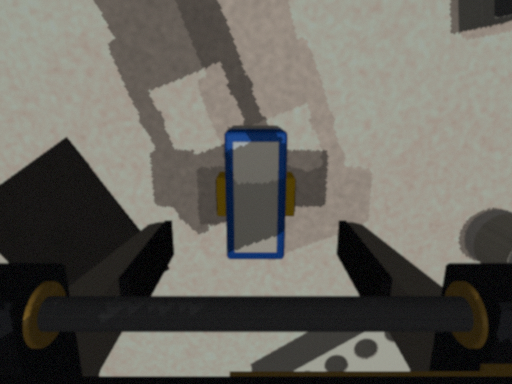

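Box centre is (0.569,-0.0085), within 1 mm of the TCP, and the yaw matches. Next I'll descend until the grasp point is at z = 0.069, which puts the TCP at 0.050, and close.

```bash
python3 -m creep '{"dp":[[0,0.002,-0.08],[0,0.002,-0.16],[0,0.002,-0.22],[0,0.002,-0.252],[0,0.002,-0.252],[0,0.002,-0.252],[0,0.002,-0.252],[0,0.002,-0.252],[0,0.002,-0.252],[0,0.002,-0.252],[0,0.002,-0.252],[0,0.002,-0.252]],"angular":[[0,0,0],[0,0,0],[0,0,0],[0,0,0],[0,0,0],[0,0,0],[0,0,0],[0,0,0],[0,0,0],[0,0,0],[0,0,0],[0,0,0]],"jaw":[1,1,1,1,1,-1,-1,-1,-1,-1,-1,-1]}' 20
```

```text
t: 3.7
ee_pos: [0.5696, -0.0094, 0.0497]
tcp_rot: [0.292, 0.956, 0.0, 0.001]
ft_force: [-1.8, 0.5, 5.9]
grip_width: 0.0511
gripper_force: 20.0
```

The opening is 51 mm, so both tabs are fully in. I'll lift slowly, then look.

```bash
python3 -m creep '{"dp":[[0,0.002,0.01],[0,0.002,0.02],[0,0.002,0.035],[0,0.002,0.05],[0,0.002,0.07],[0,0.002,0.09],[0,0.002,0.12],[0,0.002,0.15],[0,0.002,0.18],[0,0.002,0.2],[0,0.002,0.2]],"angular":[[0,0,0],[0,0,0],[0,0,0],[0,0,0],[0,0,0],[0,0,0],[0,0,0],[0,0,0],[0,0,0],[0,0,0],[0,0,0]],"jaw":[-1,-1,-1,-1,-1,-1,-1,-1,-1,-1,-1]}'
python3 - <<'E'
from station import env
import cv2,numpy as np
s=env.snapshot("scene");cv2.imwrite('pics/s2.png',cv2.resize(s["color"][150:310,180:400,::-1],None,fx=3,fy=3))
E
```

```text
t: 5.08
ee_pos: [0.5695, -0.0085, 0.1497]
tcp_rot: [0.292, 0.956, 0.0, 0.001]
ft_force: [-0.3, -0.5, -0.9]
grip_width: 0.0515
gripper_force: 20.0
```

View pics/s2.png

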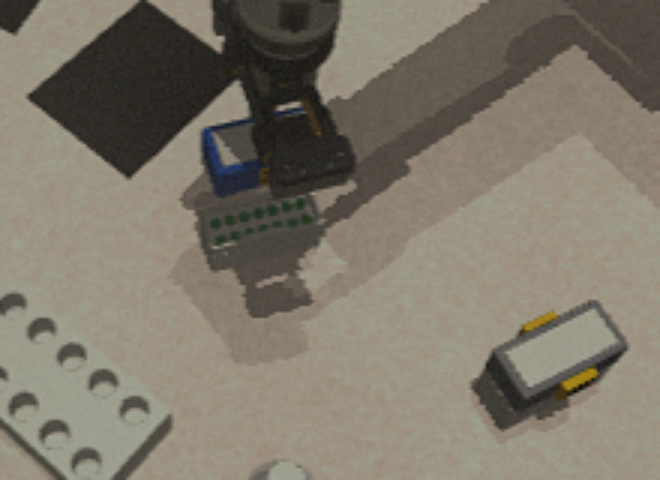

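The crop shows the white box with green tubes still upright on the bench at crop (265,225). The cover is held level above it and the grey box is untouched. I'll carry the cover over the mat.

```bash
python3 -m creep '{"dp":[[-0.025,-0.1,0],[-0.05,-0.2,0],[-0.076,-0.3,0],[-0.1,-0.39,0],[-0.113,-0.442,0],[-0.113,-0.442,0],[-0.113,-0.442,-0.06],[-0.113,-0.442,-0.12],[-0.113,-0.442,-0.18],[-0.113,-0.442,-0.22],[-0.113,-0.442,-0.24],[-0.113,-0.442,-0.24]],"angular":[[0,0,0],[0,0,0],[0,0,0],[0,0,0],[0,0,0],[0,0,0],[0,0,0],[0,0,0],[0,0,0],[0,0,0],[0,0,0],[0,0,0]],"jaw":[-1,-1,-1,-1,-1,-1,-1,-1,-1,-1,-1,-1]}'
python3 -m creep '{"dp":[[0,0,-0.01],[0,0,-0.018],[0,0,-0.024],[0,0,-0.026],[0,0,-0.026],[0,0,-0.026]],"angular":[[0,0,0],[0,0,0],[0,0,0],[0,0,0],[0,0,0],[0,0,0]],"jaw":[-1,-1,-1,-1,-1,-1]}'
```

```text
t: 6.62
ee_pos: [0.5121, -0.2283, 0.028]
tcp_rot: [0.292, 0.956, 0.0, -0.001]
ft_force: [0.3, -0.7, -1.6]
grip_width: 0.0513
gripper_force: 20.0
t: 7.38
ee_pos: [0.5125, -0.2295, 0.0158]
tcp_rot: [0.292, 0.956, -0.0, 0.0]
ft_force: [-0.4, 1.0, 0.1]
grip_width: 0.0517
gripper_force: 20.0
```

```bash
python3 -m creep '{"dp":[[0,0,-0.002],[0,0,-0.002],[0,0,-0.002],[0,0,-0.002],[0,0,-0.002],[0,0,-0.002],[0,0,0.04],[0,0,0.12],[0,0,0.22],[0,0,0.32],[0,0,0.32]],"angular":[[0,0,0],[0,0,0],[0,0,0],[0,0,0],[0,0,0],[0,0,0],[0,0,0],[0,0,0],[0,0,0],[0,0,0],[0,0,0]],"jaw":[-1,1,1,1,1,1,1,1,1,1,1]}'
python3 - <<'E'
from station import env
import cv2,numpy as np
a=env.state();s=env.snapshot("wrist");np.savez('w.npz',p=a['ee_pos'],q=a['tcp_rot'],**s)
t=env.snapshot("scene")
cv2.imwrite('pics/f.png',np.hstack([cv2.resize(s["color"],(400,300)),cv2.resize(t["color"][110:290,170:410],(400,300))])[:,:,::-1])
E
sed -i 's/\.088/.054/;s/\.083/.049/' wm.py; python3 wm.py
```

```text
t: 8.75
ee_pos: [0.515, -0.2313, 0.1808]
tcp_rot: [0.292, 0.956, -0.002, 0.005]
ft_force: [-0.1, -0.0, 0.5]
grip_width: 0.092
gripper_force: 0.0
blue [ 0.51275604 -0.22978445] (49.837684631347656, 109.5555419921875) -33.97838
yel [223.6 180. ] 350 [ 0.4956 -0.2536  0.049 ]
yel [286.4 180. ] 345 [ 0.5287 -0.2045  0.049 ]
mid [ 0.51212747 -0.22901965  0.049     ] 0.0591918684274172
tool y deg 55.998138111596404
```

View pics/f.png

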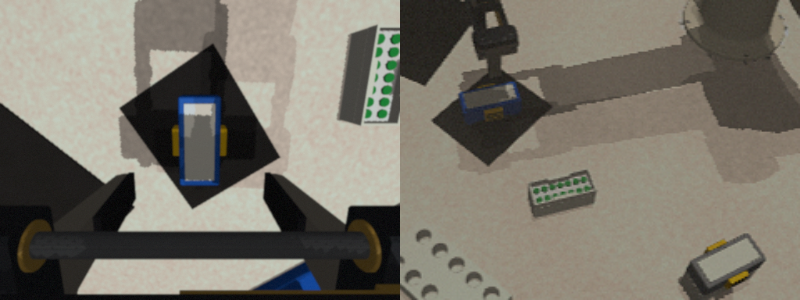

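The cover stands flat and centred on the small mat at (0.513,-0.230), released. The open box stands upright where it was, and the grey box is untouched. Handing in.

```bash
python3 -m creep '{"dp":[[0,0,0],[0,0,0],[0,0,0]],"angular":[[0,0,0],[0,0,0],[0,0,0]],"jaw":[1,1,1]}'; python3 -c "
from station import env
print(env.hand_in())"
```

```text
t: 9.22
ee_pos: [0.5119, -0.2291, 0.1747]
tcp_rot: [0.292, 0.956, 0.0, -0.001]
ft_force: [-0.5, -0.6, -1.0]
grip_width: 0.0917
gripper_force: 0.0
the job is handed in; nothing more can be done
None
```

I unsnapped the blue cover, lifted it off and set it down upright at the centre of the small black mat, then handed the job in after about 9 s; the last pictures show the open box still standing and the grey box undisturbed, but no verdict was returned.

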